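Aim the infrared stick thermometer at the frying pan

ROBOT

A 6-joint arm with a two-finger parallel gripper is mounted at the origin on a cart in front of the work surface, level with it; the furniture and walls round the work are solid. World frame = base frame: x ahead of the robot, y to its left, z up, the work surface at z = 0. Lengths are in m, angles in rad, forces in N, time in s.
With the tool pointing down it reaches from about 0.375 to 0.9 m from the base axis. Payload 3.1 kg.
Tool frame: the origin (TCP) lies between the finger pads; the fingertips stand 22 mm ahead of it and the grasp point (between the pads) lies 3 mm ahead of it; z points along the fingers, y is the direction in which the jaws open and shut (so a half turn about z gives the same grasp; the last joint's range is limited). The gripper opens to 85 mm and grips with 20 to 120 N. Pads are 22 mm wide; open, the fingers measure 114 mm over their backs; the gripper's body (76 mm by 85 mm) begins 54 mm behind the grasp point. The pads swing forward as they close: fully open they stand 13 mm farther back than shut.
Start: joints at [-1.486, 0.527, 1.433, -0, 1.181, -0.178], TCP at [0.163, -0.603, 0.253] pointing down, gripper open.
Joint ranges: [-3.08, 3.08], [-0.75, 2.2], [0.22, 2.44], [-1.43, 4.57], [0, 2.65], [-2.85, 2.85]. Speed limits (rad/s): [2.79, 2.79, 3.14, 3.14, 3.14, 3.14].

INTERFACE

Orientations are given as a unit quaternion [x, y, z, w].
In Python, from station import status, snapshot, manip gives the robot as it stands.
- The arm moves only by the tool move_arm, never from a script. Its argument "plan" is a list that holds one entry, the list of rows, each a list of 7 numbers: the turn, a rotation vector about the tool's x, y, z scaled (see below), then the shift along the tool's x, y, z scaled (see below), then the closure, from 0 (fully open) to 1 (shut). A call has exactly 8 rows; each row is the pose to reach, as a shift and turn from the pose commanded when the call began, along the tool's axes at that moment; what a row does not reach only later rows make up. The controller multiplies each number of a shift by 100 mm and each number of a turn by pi/4 rad. A row lasts 1/8 s, in which the tool goes at most 62.5 mm and 10.7 degrees, less where a joint would pass 70% of its speed; a pose out of reach is approached as far as the arm can. A call with a number of a shift or a turn outside -1 to 1 is refused whole. A call with a gripper value outside its range is refused whole. The fingers move at their own pace and stop on an object; "force" is the grip in N (left out, the last holds). Time passes only in rows, so rows that repeat a pose let the fingers close, or fill a call up. It gives the time, the measured TCP pose, the force and the opening at its end, in the units of the state.
- status.sense(): the state, without advancing time (a new reading comes with each control period).
- snapshot(name): name is "scene" or "top" or "wrist"; returns a dict with "img" (384x512x3 uint8, red, green, blue), "depth" (384x512 float32, m along the optical axis (not along the pixel's ray), 0 where there is no reading), "mtx" (3x3 intrinsics, pixels), "T" (4x4, takes a point from camera to world coordinates). Camera axes: x right, y up, looking along -z (the intrinsics and any distortion apply to the point x, -y, -z); pixel columns grow to the right and rows downward; lengths in m; the calibration is good to about 2 mm. The wrist camera is an equidistant fisheye: a pixel r from the principal point sees the ray r / f radians off the axis. A picture is of the moment at which its call begins.
- manip.sign_off(): hands the job in, once; it reports no verdict.
The state is a dict: "t": time; "q": joint angles; "qd": joint speeds; "tau": joint torques, N m; "tcp_pos": TCP position; "tool_rot": TCP orientation; "force": force on the tool from outside, world axes, zero at the start; "ft_torque": the same for the moment, N m; "finger_gap": opening from 0.0 (shut) to 1.0 (fully open).
Only numpy, scipy, OpenCV 4.12 (cv2) and the standard library are available. Lean on these libraries where they do the work, as an engineer would, in place of code of your own. Each camera call takes 0.05 s, during which the arm holds its last target. There are 200 camera calls.

TASK

Check the frying pan before cooking: draw the orange stick thermometer out of its leaning charging dock, turn it upright with its lens pointing straight down, and hold it over the middle of the open frying pan with the lens about 10 cm above the pan's floor. Finish while still holding it there, still and in the air; it must not touch the pan, and nothing else may be knocked or shifted.

Things in the scene. Friction and masses are not known exactly. Their poses are not given: they have to be found in the camera images.
- thermometer: orange infrared stick thermometer, loose, 171 mm long, 90 g. Origin: centre of its lens face; its z axis runs along the stick from lens to tail. Round black nose (23 mm) to z = 20 mm, then an orange rectangular barrel (25 mm along x, 24 along y) to 160, then a black cap 21 mm square. It starts lens down in the dock, z leaning 42 degrees from vertical to the dock's front, y level. Lens straight down = z straight up.
- grip (a point): a point on the thermometer's centre line, 130 mm from the lens: the middle of the exposed length of the barrel, good to grip across the 24 mm (y) width
- dock: charging dock, fixed: grey foot plate 115 x 85 x 12 mm with a white socket, 40 mm square outside and 66 mm long, leaning 42 degrees from vertical towards the dock's front (its -x). Origin at the centre of the foot's underside, z up. The front looks more or less towards the robot.
- dock_seat (a point): centre of the floor of the dock's pocket, where the lens rests. The pocket is 27.5 mm square and 60 mm deep along the socket's axis (direction (-0.669, 0, 0.743) in the dock's frame); the thermometer fits loosely (1 to 2 mm each side) and draws straight out along that axis, its last 111 mm standing free
- frying_pan: dark open frying pan, loose, 0.9 kg, on the pan supports of one of the two front burners (underside 40 mm above the worktop): 200 mm across the rim, 45 mm high, sloping sides, flat floor 150 mm across. Origin at the centre of its underside, z up; long handle towards its -x, to 245 mm from the centre and 66 mm above the underside
- pan_middle (a point): middle of the frying pan's inner floor (5 mm above its underside)
- casserole: steel casserole with its lid on, on the other front burner, underside 40 mm above the worktop: 166 mm across the lid, 209 mm over its two side loops, 125 mm high with the black lid knob; origin at the centre of its underside. Leave it alone.
- salt_shaker: salt shaker, 44 mm wide, 90 mm high, on the right of the hob towards the back; bystander, origin at the centre of the underside
- spice_jar: spice jar with red cap, 45 mm wide, 106 mm high, near the salt shaker; bystander, origin at the centre of the underside
- onion: red onion, 66 mm, on the chopping board at the left; bystander
- tomato: tomato, 69 mm, on the chopping board at the left; bystander
- lemon: lemon, 82 mm long, on the chopping board at the left; bystander

How it is judged:
On the way:
1. the thermometer is drawn clear of the dock and held (distance between thermometer and dock_seat above 0.08 m and contact force between thermometer and dock below 0.05 N and contact force between thermometer and the fingers above 1 N), for 0.2 s.
At the end, for the whole second after the job is handed in: The fingers hold the thermometer with its z axis within 10 degrees of straight up (lens straight down), the lens within 25 mm sideways of the middle of the pan and 65 to 135 mm above the pan's inner floor, still (under 30 mm/s and 0.2 rad/s) and touching neither pan, casserole nor dock (angle between thermometer's own z axis and vertical below 0.175 rad and horizontal distance between thermometer and pan_middle below 0.025 m and z of thermometer in the frame of pan_middle between 0.065 and 0.135 m and contact force between thermometer and the fingers above 1 N and contact force between thermometer and frying_pan below 0.05 N and contact force between thermometer and dock below 0.05 N and contact force between thermometer and casserole below 0.05 N and linear speed of thermometer below 0.03 m/s and angular speed of thermometer below 0.2 rad/s); the arm keeps its last pose, push and grip.
It fails at once if the thermometer touches the frying pan (contact force between thermometer and frying_pan above 0.5 N).
It fails at once if the frying pan is shifted by more than 15 mm (distance of frying_pan from where it was at the start of the episode above 0.015 m).
It fails at once if the casserole or anything else standing about is shifted by more than 20 mm (distance of any of casserole, salt_shaker, spice_jar, onion, tomato, lemon from where it was at the start of the episode above 0.02 m).
It also fails if it takes over 61 s, if anything falls off the work surface, if the arm or the gripper's body presses on something with over 40 N, if the wrist force passes 120 N, or if a joint passes its speed limit or range.

## Working session

There is one attempt and no reset: what is moved stays moved. The work goes in short steps, Python scripts to look and compute and a tool call to move; the robot and the scene stay as the last step left them, time stands still between calls to the robot, and variables do not carry over. Pictures are saved under pics/ and viewed, on a budget of 10 in all, crops included, one or two more only if the job needs it, and the job is handed in when it is done.

Besides the shell and the picture viewer there is one more tool, called after "Request:" in YAML: its name, and indented under it one key for each argument. move_arm: Moves the arm, as the interface text tells. Its arguments: {"type":"object","properties":{"plan":{"type":"array"},"force":{"type":"number"}},"required":["plan"]}

```bash
mkdir -p pics
python3 - <<'E'
from station import status, snapshot
import cv2,numpy as np
for n in("scene","top"):
    s=snapshot(n);np.savez(f"{n}0.npz",**s);cv2.imwrite(f"pics/{n}0.png",s["img"][:,:,::-1]);print(n,s["mtx"].round(1).tolist(),s["T"].round(3).tolist())
print(status.sense())
E
```

```text
scene [[351.3, 0.0, 256.6], [0.0, 351.3, 187.9], [0.0, 0.0, 1.0]] [[-0.592, 0.543, -0.596, -0.211], [-0.806, -0.41, 0.427, 0.568], [-0.012, 0.733, 0.68, 1.0], [0.0, 0.0, 0.0, 1.0]]
top [[444.3, 0.0, 249.9], [0.0, 444.3, 199.0], [0.0, 0.0, 1.0]] [[0.022, 0.985, -0.173, 0.344], [-1.0, 0.022, -0.003, 0.015], [0.0, 0.173, 0.985, 1.383], [0.0, 0.0, 0.0, 1.0]]
{'t': 0.1, 'q': array([-1.48549592e+00,  5.28415433e-01,  1.43381241e+00,  1.37009401e-05,
        1.18141929e+00, -1.78469611e-01]), 'qd': array([-0.00195439, -0.00116206, -0.00282093, -0.00043291, -0.00018324,
        0.00055695]), 'tau': array([ 5.19668106e-06, -4.43304527e+01, -1.78586876e+01, -1.82393146e-04,
        3.90687972e-03,  1.82743668e-05]), 'tcp_pos': array([ 0.16294729, -0.60273662,  0.25239333]), 'tool_rot': array([ 9.91315590e-01,  1.31500362e-01,  5.41644265e-05, -1.02583125e-03]), 'force': array([-0.2248463 , -0.71314428,  0.63155692]), 'ft_torque': array([-0.05237558,  0.02028022, -0.03730249]), 'finger_gap': 1.0014437699504424}
```

View pics/scene0.png

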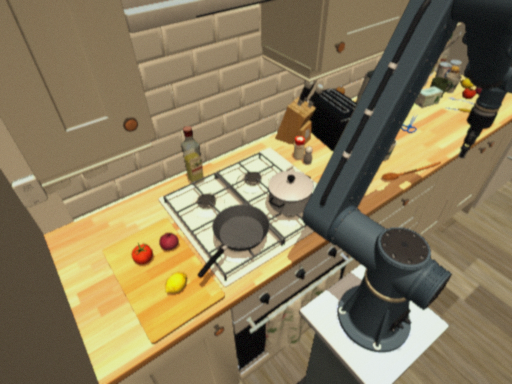

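View pics/top0.png

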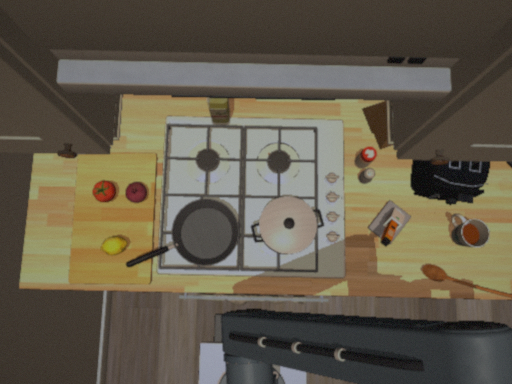

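The scene view shows the pan (240,228) and casserole (290,190), with the arm hiding the dock. The top view shows the pan at (205,232), the casserole at (288,224), and the dock with the orange thermometer at about (390,225), its black cap at (386,239). Next I'll measure them.

```bash
cat > h.py <<'E'
import numpy as np,cv2
def cloud(s):
    d=s["depth"];v,u=np.indices(d.shape);K=s["mtx"]
    P=np.stack([(u-K[0,2])/K[0,0]*d,-(v-K[1,2])/K[1,1]*d,-d],-1)
    return P@s["T"][:3,:3].T+s["T"][:3,3]
E
python3 - <<'E'
from h import *
s=dict(np.load("top0.npz"));P=cloud(s);img=s["img"]
hsv=cv2.cvtColor(img,cv2.COLOR_RGB2HSV)
w=(slice(195,250),slice(362,418))
h=hsv[w];p=P[w]
m=(h[...,1]>170)&(h[...,0]<14)&(p[...,2]>.03)
q=p[m];print("orange",m.sum(),q.min(0).round(3),q.max(0).round(3),q.mean(0).round(4))
c=q.mean(0);_,S,V=np.linalg.svd(q-c);print(V.round(3),S.round(3))
f=(abs(p[...,2]-.012)<.006)&(h[...,1]<70)
qf=p[f];r=cv2.minAreaRect(qf[:,:2].astype(np.float32)*1000);print("foot",f.sum(),r,cv2.boxPoints(r).round(0).tolist())
# pan rim: heights 0.07-0.095
w=(slice(190,275),slice(160,250));p=P[w]
for lo,hi in((.076,.095),(.04,.052)):
    m=(p[...,2]>lo)&(p[...,2]<hi)&(np.hypot(p[...,0]-p[42,45,0],p[...,1]-p[42,45,1])<.108)
    q=p[m];print(lo,m.sum(),cv2.minEnclosingCircle(q[:,:2].astype(np.float32)),np.median(q,0).round(4))
print("pan px centre",p[42,45])
cv2.imwrite("pics/crop.png",np.hstack([cv2.resize(img[190:255,355:425],None,fx=8,fy=8,interpolation=2)[:,:,::-1]]))
q=P[195:250,362:418];print((q[::4,::4,2]*1000).round(0).astype(int))
E
```

```text
orange 112 [ 0.456 -0.41   0.081] [ 0.516 -0.349  0.161] [ 0.4883 -0.3809  0.1193]
[[-0.513  0.488  0.706]
 [ 0.476  0.846 -0.239]
 [-0.714  0.213 -0.666]] [0.331 0.074 0.034]
foot 452 ((523.58447265625, -414.4061279296875), (83.5221176147461, 113.4017562866211), 51.743743896484375) [[453.0, -412.0], [542.0, -482.0], [594.0, -417.0], [505.0, -347.0]]
0.076 614 ((0.4731340706348419, 0.1551242619752884), 0.10384683310985565) [0.4788 0.164  0.083 ]
0.04 2193 ((0.47472360730171204, 0.15240934491157532), 0.10733440518379211) [0.4734 0.1507 0.0458]
pan px centre [0.47511162 0.15320144 0.04487956]
[[ -7  -2  -4  -1  -1  -8  -9   0  -2   1  -5  -4 -10  -3]
 [ -3  -6  -3  -2  -2  -5  -3   0   0   0  -3  -6  -2  -6]
 [ -3   2  -2  -1   0  -5   7   8  11  -4   0  -2  -2  -5]
 [ -5  -4  -1   1   1   1  11  14  25  10  -2  -4   3   0]
 [  2  -4  -4   1  -2   8  13  26  59  45  12   0   0  -1]
 [ -2  -4   0  -2  15   7  18  81  77  62  49   8  -6  -5]
 [ -4  -5   0  14  20   9  62  68  86  76  70  16   0  -5]
 [ -6   2  10   7   8  15  57 101  90  82   7  -1  -6   0]
 [ -4  -3  14  14  15  13 100 115 110  80   7   3  -2  -4]
 [ -5   0  -1   7  11  17 138 134 114   9  -3  -1  -2  -3]
 [ -5  -3  -1  -6  10 128 156 143  13   0  -3  -3   0  -4]
 [ -5  -3  -8   0  -4 153 167 157  -3  -3  -3   0  -3  -8]
 [ -4  -1  -3  -3  -4 151 160 -13  -1   2   0  -4  -6  -2]
 [  0   2  -3  -3   1  -2   2  -4  -3  -2  -8  -4  -3  -3]]
```

View pics/crop.png

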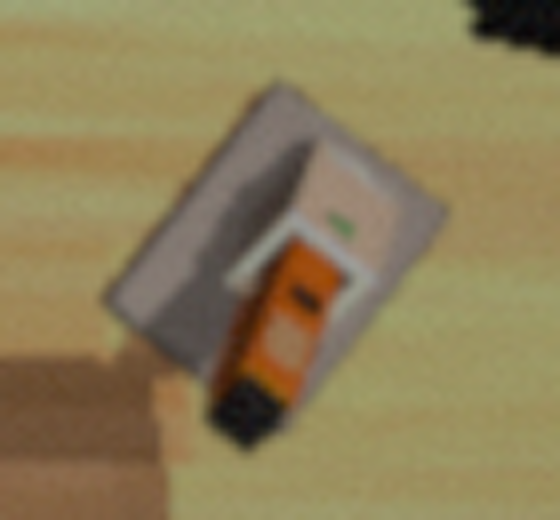

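```bash
cat >> h.py <<'E'
from scipy.spatial.transform import Rotation as R
def toolrot(az,th):   # az: lean azimuth h (deg); th: tool z tilt toward h (deg); tool x points away from h
    h=np.array([np.cos(np.radians(az)),np.sin(np.radians(az)),0]);Z=np.array([0,0,1.])
    t=np.radians(th);z=np.sin(t)*h-np.cos(t)*Z;y=np.cross(h,Z)*-1;x=np.cross(y,z)
    return R.from_matrix(np.stack([x,y,z],1))
def delta(p,q,P,Q):   # scaled shift/turn from pose p,q to P,Q
    q=R.from_quat(q)if not isinstance(q,R)else q
    return ((q.inv()*Q).as_rotvec()/(np.pi/4)).round(3),(q.inv().apply(np.array(P)-p)/.1).round(3)
E
python3 - <<'E'
from h import *
from station import status
s=status.sense();print(toolrot(141.7,-25).as_matrix().round(2))
print(delta(s["tcp_pos"],s["tool_rot"],[.46,-.36,.30],toolrot(141.7,-25)))
E
```

```text
[[ 0.71 -0.62  0.33]
 [-0.56 -0.78 -0.26]
 [ 0.42 -0.   -0.91]]
(array([-0.261,  0.515,  1.167]), array([ 3.501, -1.57 , -0.472]))
```

Request:
move_arm:
  plan:
    - [[0,0,0.125,0.12,-0.05,-0.1,0],[0,0,0.25,0.25,-0.1,-0.2,0],[0,0,0.375,0.37,-0.15,-0.3,0],[0,0,0.5,0.5,-0.2,-0.4,0],[0,0,0.625,0.62,-0.25,-0.4,0],[0,0,0.75,0.75,-0.3,-0.4,0],[0,0,0.875,0.87,-0.35,-0.4,0],[0,0,1.0,1.0,-0.4,-0.4,0]]
  force: 60

```text
t: 1.1
tcp_pos: [0.2493, -0.538, 0.2928]
tool_rot: [0.966, -0.259, -0.0, -0.001]
force: [-0.4, 0.3, 0.5]
finger_gap: 1.004
```

Run:
```python
from h import *
from station import status
s=status.sense();print(s["q"].round(3),s["tcp_pos"].round(3))
print(delta(s["tcp_pos"],s["tool_rot"],[.44,-.35,.32],toolrot(141.7,-25)))
```

```text
[-1.325  0.442  1.469 -0.     1.232  0.771] [ 0.249 -0.538  0.293]
(array([-0.041,  0.556,  0.18 ]), array([ 0.708, -2.583, -0.271]))
```

Request:
move_arm:
  plan:
    - [[0,0,0,0.03,-0.12,-0.01,0],[0,0,0,0.06,-0.25,-0.03,0],[0,0,0,0.1,-0.37,-0.05,0],[0,0,0,0.13,-0.5,-0.06,0],[0,0,0,0.16,-0.62,-0.07,0],[0,0,0,0.2,-0.75,-0.08,0],[0,0,0,0.22,-0.87,-0.09,0],[0,0,0,0.25,-1.0,-0.1,0]]

```text
t: 2.1
tcp_pos: [0.3211, -0.4638, 0.3034]
tool_rot: [0.966, -0.258, -0.0, -0.0]
force: [0.7, -0.5, -0.1]
finger_gap: 1.002
```

Request:
move_arm:
  plan:
    - [[0,0,0,0.03,-0.12,-0.01,0],[0,0,0,0.06,-0.25,-0.03,0],[0,0,0,0.1,-0.37,-0.05,0],[0,0,0,0.13,-0.5,-0.06,0],[0,0,0,0.16,-0.62,-0.07,0],[0,0,0,0.2,-0.75,-0.08,0],[0,0,0,0.22,-0.87,-0.09,0],[0,0,0,0.25,-1.0,-0.1,0]]

```text
t: 3.1
tcp_pos: [0.3926, -0.3895, 0.3133]
tool_rot: [0.966, -0.258, -0.0, -0.0]
force: [-0.6, 0.1, -1.0]
finger_gap: 1.003
```

Request:
move_arm:
  plan:
    - [[0,0.08,0.03,0.03,-0.09,-0.01,0],[0,0.16,0.06,0.06,-0.18,-0.03,0],[-0.01,0.24,0.09,0.09,-0.27,-0.04,0],[-0.02,0.32,0.12,0.12,-0.36,-0.05,0],[-0.03,0.4,0.15,0.16,-0.45,-0.06,0],[-0.04,0.48,0.18,0.2,-0.55,-0.07,0],[-0.04,0.556,0.18,0.2,-0.58,-0.07,0],[-0.04,0.556,0.18,0.2,-0.58,-0.07,0]]

```text
t: 4.1
tcp_pos: [0.4379, -0.3485, 0.3199]
tool_rot: [0.923, -0.319, 0.204, 0.07]
force: [-0.3, 0.6, -0.5]
finger_gap: 1.0
```

Run:
```python
from h import *
from station import status,snapshot
s=status.sense();print(s["q"].round(3),s["tcp_pos"].round(3))
for n in("wrist","top","scene"):
    c=snapshot(n);np.savez(n+"1.npz",**c);cv2.imwrite(f"pics/{n}1.png",c["img"][:,:,::-1])
    if n=="wrist":print(c["mtx"].round(1),c["T"].round(3),c.keys())
```

```text
[-0.927  0.225  1.813  0.174  0.689  1.197] [ 0.438 -0.348  0.32 ]
[[297.3   0.  256. ]
 [  0.  297.3 188.9]
 [  0.    0.    1. ]] [[-0.617  0.782 -0.091  0.456]
 [-0.787 -0.613  0.069 -0.362]
 [-0.002  0.115  0.993  0.463]
 [ 0.     0.     0.     1.   ]] dict_keys(['img', 'depth', 'mtx', 'T'])
```

View pics/wrist1.png

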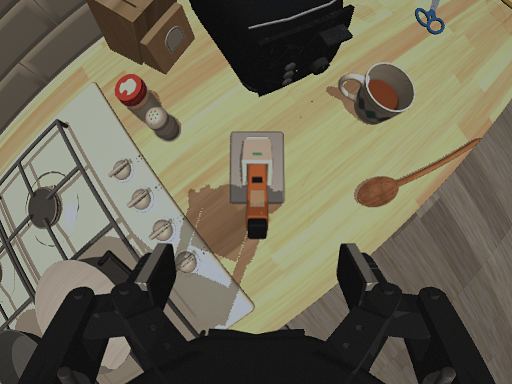

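The wrist view shows the dock foot at (257,168), the orange barrel at (257,195) and the cap at (257,228), nearly centred and aligned with the tool. Next I'll fit these in 3D from the fisheye depth.

```bash
cat >> h.py <<'E'
def wcloud(s):
    d=s["depth"];v,u=np.indices(d.shape);K=s["mtx"]
    a=(u-K[0,2])/K[0,0];b=(v-K[1,2])/K[1,1];r=np.hypot(a,b)+1e-9
    k=np.tan(r)/r*d
    return np.stack([a*k,-b*k,-d],-1)@s["T"][:3,:3].T+s["T"][:3,3]
def fit(s,P,w,name):
    hsv=cv2.cvtColor(s["img"],cv2.COLOR_RGB2HSV)[w];p=P[w]
    f=(abs(p[...,2]-.012)<.008)&(hsv[...,1]<60)
    f=cv2.morphologyEx(f.astype(np.uint8),cv2.MORPH_OPEN,np.ones((3,3)))>0
    r=cv2.minAreaRect(p[f][:,:2].astype(np.float32)*1000);print(name,"foot",f.sum(),np.round(r[0],1),np.round(r[1],1),round(r[2],2),"z",np.median(p[f][:,2]).round(4))
    o=(hsv[...,1]>150)&(hsv[...,0]<16)&(p[...,2]>.06)
    q=p[o];az=np.radians(141.7 if len(r)<4 else 0)
    print(" orange",o.sum(),q.mean(0).round(4),np.median(q,0).round(4))
    c=q.mean(0);V=np.linalg.svd(q-c)[2];d=V[0]*np.sign(V[0,2]);n=V[2]*np.sign(V[2,2])
    print(" dir",d.round(3),"az",np.degrees(np.arctan2(d[1],d[0])).round(1),"lean",np.degrees(np.arccos(d[2])).round(1),"normal",n.round(3))
    t=(q-c)@d;print(" extent",np.percentile(t,[1,99]).round(4))
    return q
E
python3 - <<'E'
from h import *
s=dict(np.load("wrist1.npz"));fit(s,wcloud(s),(slice(125,245),slice(222,292)),"wrist")
s=dict(np.load("top1.npz"));fit(s,cloud(s),(slice(195,250),slice(362,418)),"top")
s=dict(np.load("top0.npz"));fit(s,cloud(s),(slice(195,250),slice(362,418)),"top0")
E
```

```text
wrist foot 2043 [ 524.7 -416.2] [ 84.2 111.7] 51.78 z 0.0118
 orange 776 [ 0.4839 -0.3841  0.1247] [ 0.4854 -0.3846  0.1208]
 dir [-0.411  0.329  0.85 ] az 141.4 lean 31.8 normal [0.628 0.778 0.003]
 extent [-0.0592  0.0427]
top foot 269 [ 523.9 -415. ] [ 82.3 110.6] 52.43 z 0.0115
 orange 51 [ 0.5005 -0.3909  0.1173] [ 0.5042 -0.3971  0.0958]
 dir [-0.165  0.318  0.934] az 117.5 lean 21.0 normal [-0.353 -0.903  0.245]
 extent [-0.0448  0.2753]
top0 foot 395 [ 522.9 -414.5] [ 83.1 112.7] 51.51 z 0.0119
 orange 139 [ 0.4864 -0.3793  0.1212] [ 0.4887 -0.3785  0.1166]
 dir [-0.525  0.472  0.709] az 138.0 lean 44.9 normal [ 0.756 -0.124  0.643]
 extent [-0.053   0.0552]
```

Run:
```python
from h import *
s=dict(np.load("wrist1.npz"));P=wcloud(s);w=(slice(125,245),slice(222,292))
hsv=cv2.cvtColor(s["img"],cv2.COLOR_RGB2HSV)[w];p=P[w]
az=np.radians(141.8);h=np.array([np.cos(az),np.sin(az),0]);l=np.array([np.sin(az),-np.cos(az),0])
O=np.array([.524,-.4155,0]);a=(p-O)@h;b=(p-O)@l;z=p[...,2]
u=np.array([.669,.743]);n=np.array([-.743,.669])
m=(abs(b)<.009)&(z>.05);A=a[m]*u[0]+z[m]*u[1];N=a[m]*n[0]+z[m]*n[1]
o=((hsv[...,1]>150)&(hsv[...,0]<16))[m]; v=hsv[...,2][m]
i=np.argsort(A)
for lo in np.arange(.03,.25,.008):
    k=(A>=lo)&(A<lo+.008)
    if k.any():print(lo.round(3),k.sum(),"N med",np.median(N[k]).round(4),np.percentile(N[k],90).round(4),"orange",o[k].mean().round(2),"V",v[k].mean().round(0))
m=(A>.12)&(A<.19)&o;print("fit",np.polyfit(A[m],N[m],1))
ob=(hsv[...,1]>150)&(hsv[...,0]<16)&(z>.06);print("lat",np.percentile(b[ob],[2,50,98]).round(4))
```

```text
0.03 35 N med 0.0543 0.0547 orange 0.0 V 164.0
0.038 34 N med 0.0541 0.0547 orange 0.0 V 166.0
0.046 33 N med 0.0542 0.056 orange 0.0 V 143.0
0.054 38 N med 0.0545 0.0557 orange 0.0 V 151.0
0.062 121 N med 0.0525 0.0552 orange 0.17 V 161.0
0.07 54 N med 0.0461 0.0524 orange 0.83 V 163.0
0.078 46 N med 0.046 0.0464 orange 1.0 V 160.0
0.086 50 N med 0.0459 0.0465 orange 1.0 V 158.0
0.094 40 N med 0.0465 0.047 orange 0.55 V 88.0
0.102 66 N med 0.0463 0.0472 orange 0.42 V 77.0
0.11 61 N med 0.0457 0.0462 orange 1.0 V 160.0
0.118 57 N med 0.0459 0.0467 orange 0.7 V 154.0
0.126 67 N med 0.0464 0.047 orange 0.09 V 153.0
0.134 74 N med 0.0462 0.0468 orange 0.07 V 154.0
0.142 67 N med 0.0462 0.0468 orange 0.06 V 148.0
0.15 83 N med 0.0456 0.0465 orange 0.49 V 131.0
0.158 91 N med 0.0453 0.046 orange 1.0 V 124.0
0.166 113 N med 0.0437 0.0453 orange 0.69 V 91.0
0.174 317 N med 0.0374 0.0435 orange 0.0 V 20.0
0.182 5 N med 0.029 0.0327 orange 0.0 V 20.0
fit [-0.0320633  0.0501123]
lat [-0.0113 -0.0001  0.0109]
```

Run:
```python
from h import *
from station import status
s=status.sense();Q=toolrot(141.8,-25);g=np.array([.4698,-.3728,.1263])
for back in(.08,0.0):
    print(back,delta(s["tcp_pos"],s["tool_rot"],g-back*Q.as_matrix()[:,2],Q))
from scipy.optimize import least_squares
for n in("top0","scene0"):
    c=dict(np.load(n+".npz"));P=cloud(c).reshape(-1,3);x0=np.array([.474,.153])
    r=np.hypot(*(P[:,:2]-x0).T);m=(P[:,2]>.079)&(P[:,2]<.092)&(r>.088)&(r<.112)
    ang=np.arctan2(P[m,1]-x0[1],P[m,0]-x0[0])
    f=least_squares(lambda v:np.hypot(P[m,0]-v[0],P[m,1]-v[1])-v[2],[*x0,.1],loss="soft_l1",f_scale=.002)
    fl=(r<.06);print(n,m.sum(),f.x.round(4),"ang hist",np.histogram(ang,8,(-np.pi,np.pi))[0],"floor z",np.median(P[fl,2]).round(4))
    k=(P[:,2]>.05)&(np.hypot(P[:,0]-.49,P[:,1]+.085)<.12);print(" casserole",P[k].mean(0).round(3),np.percentile(P[k,2],99).round(3))
```

```text
0.08 (array([-0.   , -0.002,  0.002]), array([-0.476, -0.016,  1.123]))
0.0 (array([-0.   , -0.002,  0.002]), array([-0.477, -0.015,  1.923]))
top0 502 [0.474  0.1506 0.096 ] ang hist [57 57 57 59 65 68 81 58] floor z 0.0457
 casserole [ 0.493 -0.087  0.131] 0.165
scene0 331 [0.4724 0.1482 0.0964] ang hist [28 46 58 60 47 25 39 28] floor z 0.0474
 casserole [ 0.473 -0.07   0.121] 0.167
```

Request:
move_arm:
  plan:
    - [[0,0,0,-0.12,0,0.1,0],[0,0,0,-0.24,0,0.2,0],[0,0,0,-0.36,-0.01,0.3,0],[0,0,0,-0.48,-0.015,0.45,0],[0,0,0,-0.48,-0.015,0.6,0],[0,0,0,-0.48,-0.015,0.8,0],[0,0,0,-0.48,-0.015,1.0,0],[0,0,0,-0.48,-0.015,1.0,0]]

```text
t: 5.25
tcp_pos: [0.439, -0.3487, 0.2082]
tool_rot: [0.923, -0.319, 0.204, 0.07]
force: [0.0, 0.5, 0.1]
finger_gap: 0.995
```

Run:
```python
from h import *
from station import status,snapshot
s=status.sense();Q=toolrot(141.8,-25);g=np.array([.4698,-.3728,.1263])
print(s["q"].round(2),delta(s["tcp_pos"],s["tool_rot"],g,Q))
c=snapshot("wrist");np.savez("wrist2.npz",**c);cv2.imwrite("pics/wrist2.png",c["img"][:,:,::-1])
```

```text
[-0.93  0.41  1.95  0.3   0.38  1.06] (array([-0.001,  0.001,  0.001]), array([ 0.009, -0.   ,  0.907]))
```

View pics/wrist2.png

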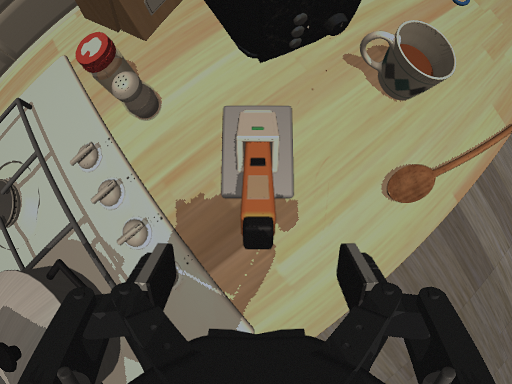

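The stick (column 257) sits midway between the pads at columns 155 and 358, and nothing is in the way, so I'll descend and grip.

Request:
move_arm:
  plan:
    - [[0,0,0,0,0,0.15,0],[0,0,0,0,0,0.3,0],[0,0,0,0,0,0.45,0],[0,0,0,0.01,0,0.6,0],[0,0,0,0.01,0,0.75,0],[0,0,0,0.01,0,0.85,0],[0,0,0,0.01,0,0.9,0],[0,0,0,0.01,0,0.9,0]]

```text
t: 6.3
tcp_pos: [0.4691, -0.372, 0.128]
tool_rot: [0.923, -0.319, 0.205, 0.071]
force: [0.3, -0.2, -0.2]
finger_gap: 0.998
```

Request:
move_arm:
  plan:
    - [[0,0,0,0,0,0,0.3],[0,0,0,0,0,0,0.5],[0,0,0,0,0,0,0.8],[0,0,0,0,0,0,1],[0,0,0,0,0,0,1],[0,0,0,0,0,0,1],[0,0,0,0,0,0,1],[0,0,0,0,0,0,1]]
  force: 50

```text
t: 7.3
tcp_pos: [0.469, -0.3722, 0.1286]
tool_rot: [0.923, -0.319, 0.205, 0.071]
force: [-3.6, 1.0, 5.4]
finger_gap: 0.275
```

Run:
```python
from h import *
from station import status,snapshot
s=status.sense();R0=R.from_quat(s["tool_rot"])
az=np.radians(141.8);d=np.array([.669*np.cos(az),.669*np.sin(az),.743])
print(s["q"].round(2),s["finger_gap"],s["force"],"tcp-grip",s["tcp_pos"]-[.4698,-.3728,.1263])
print("axis in tool",R0.inv().apply(d).round(4))
c=snapshot("wrist");np.savez("wrist3.npz",**c);cv2.imwrite("pics/wrist3.png",c["img"][:,:,::-1])
```

```text
[-0.9   0.6   1.91  0.46  0.23  0.9 ] 0.27503581037455804 [-3.60861335  0.99053815  5.3913905 ] tcp-grip [-0.00081078  0.0006137   0.00234621]
axis in tool [-2.907e-01 -6.000e-04 -9.566e-01]
```

View pics/wrist3.png

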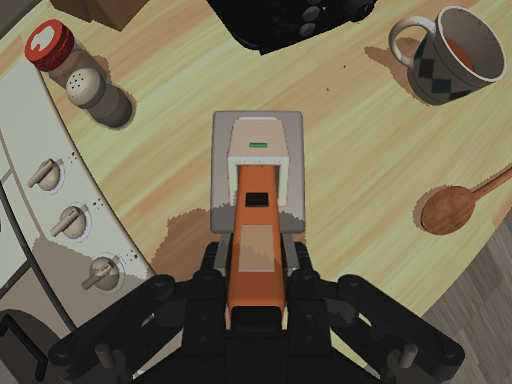

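Gripped: the opening of 0.275 × 85 ≈ 23.4 mm matches the 24 mm barrel, and the picture shows the stick between the pads at (257,290). I'll draw it out along its axis.

Request:
move_arm:
  plan:
    - [[0,0,0,-0.03,0,-0.1,1],[0,0,0,-0.06,0,-0.2,1],[0,0,0,-0.1,0,-0.33,1],[0,0,0,-0.14,0,-0.46,1],[0,0,0,-0.18,0,-0.6,1],[0,0,0,-0.22,0,-0.73,1],[0,0,0,-0.26,0,-0.86,1],[0,0,0,-0.29,0,-0.95,1]]

```text
t: 8.35
tcp_pos: [0.4163, -0.3306, 0.2028]
tool_rot: [0.923, -0.319, 0.205, 0.071]
force: [0.0, 0.9, -1.4]
finger_gap: 0.272
```

Run:
```python
from h import *
from station import status,snapshot
s=status.sense();print(s["q"].round(2),s["tcp_pos"].round(3),s["finger_gap"],s["force"])
azp=141.8
Q=toolrot(141.8,17)
print(delta(s["tcp_pos"],s["tool_rot"],s["tcp_pos"]+[-.0,0,.1],Q))
print(delta(s["tcp_pos"],s["tool_rot"],s["tcp_pos"]+[-.0,0,.1],toolrot(141.8,-25)))
```

```text
[-0.94  0.39  2.02  0.36  0.33  0.97] [ 0.416 -0.331  0.203] 0.27208004744054637 [ 0.03957831  0.9313735  -1.39036821]
(array([-0.   , -0.935,  0.002]), array([ 0.424,  0.   , -0.906]))
(array([-0.001, -0.002,  0.002]), array([ 0.424,  0.   , -0.906]))
```

Request:
move_arm:
  plan:
    - [[0,0,0,0.05,0,-0.11,1],[0,0,0,0.1,0,-0.22,1],[0,0,0,0.16,0,-0.34,1],[0,0,0,0.21,0,-0.45,1],[0,0,0,0.26,0,-0.56,1],[0,0,0,0.31,0,-0.67,1],[0,0,0,0.37,0,-0.79,1],[0,0,0,0.42,0,-0.9,1]]

```text
t: 9.35
tcp_pos: [0.4167, -0.331, 0.3022]
tool_rot: [0.923, -0.319, 0.205, 0.071]
force: [0.3, 0.2, -0.1]
finger_gap: 0.277
```

Request:
move_arm:
  plan:
    - [[0,-0.1,0,0.05,0,-0.11,1],[0,-0.22,0,0.1,0,-0.22,1],[0,-0.34,0,0.16,0,-0.34,1],[0,-0.46,0,0.21,0,-0.45,1],[0,-0.58,0,0.26,0,-0.56,1],[0,-0.7,0,0.31,0,-0.67,1],[0,-0.82,0,0.37,0,-0.79,1],[0,-0.935,0,0.42,0,-0.9,1]]

```text
t: 10.35
tcp_pos: [0.4168, -0.3311, 0.4016]
tool_rot: [0.935, -0.323, -0.141, -0.048]
force: [-0.6, 0.0, -1.4]
finger_gap: 0.272
```

Run:
```python
from h import *
from station import status,snapshot
s=status.sense();print(s["q"].round(2),s["tcp_pos"].round(3),s["tool_rot"].round(3),s["finger_gap"],s["force"])
for n in("scene","top","wrist"):
    c=snapshot(n);np.savez(n+"4.npz",**c);cv2.imwrite(f"pics/{n}4.png",c["img"][:,:,::-1])
print(delta(s["tcp_pos"],s["tool_rot"],[.4735,.150,.40],toolrot(197.8,17)))
```

```text
[-0.85  0.39  1.28 -0.06  1.76  1.38] [ 0.417 -0.331  0.402] [ 0.935 -0.323 -0.141 -0.048] 0.2724816023773142 [-0.61212927  0.00187629 -1.43594943]
(array([-0.364,  0.003, -1.189]), array([-2.41 , -4.134,  0.757]))
```

View pics/wrist4.png

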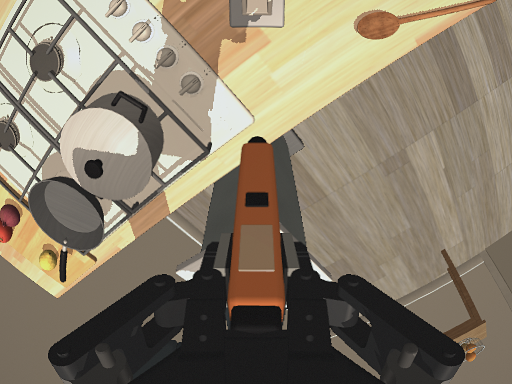

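Run:
```python
from h import *
p0=np.array([.4168,-.3311,.4016]);r0=np.hypot(*p0[:2]);a0=np.degrees(np.arctan2(p0[1],p0[0]));a1=np.degrees(np.arctan2(.150,.4735));r1=np.hypot(.4735,.15)
print(r0,a0,r1,a1)
pr=None
for k in range(7):
    f=k/6;a=np.radians(a0+f*(a1-a0));r=r0+f*(r1-r0);P=[r*np.cos(a),r*np.sin(a),.40];Q=toolrot(141.8+f*(a1-a0),17)
    if pr:print(delta(pr[0],pr[1],P,Q))
    pr=(P,Q)
```

```text
0.5323057861793351 -38.463130051039016 0.49669130252099236 17.57767385277725
(array([-0.061,  0.   , -0.198]), array([-0.12 , -0.855,  0.037]))
(array([-0.061, -0.   , -0.198]), array([-0.119, -0.845,  0.036]))
(array([-0.061,  0.   , -0.198]), array([-0.118, -0.836,  0.036]))
(array([-0.061, -0.   , -0.198]), array([-0.118, -0.826,  0.036]))
(array([-0.061,  0.   , -0.198]), array([-0.117, -0.816,  0.036]))
(array([-0.061,  0.   , -0.198]), array([-0.116, -0.807,  0.036]))
```

Request:
move_arm:
  plan:
    - [[-0.008,0,-0.025,-0.015,-0.1,0.004,1],[-0.015,0,-0.05,-0.03,-0.21,0.009,1],[-0.023,0,-0.075,-0.045,-0.32,0.013,1],[-0.03,0,-0.1,-0.06,-0.42,0.018,1],[-0.038,0,-0.125,-0.075,-0.53,0.022,1],[-0.046,0,-0.15,-0.09,-0.64,0.027,1],[-0.053,0,-0.175,-0.105,-0.74,0.031,1],[-0.061,0,-0.198,-0.12,-0.85,0.036,1]]

```text
t: 11.5
tcp_pos: [0.4596, -0.2558, 0.4008]
tool_rot: [0.958, -0.245, -0.143, -0.037]
force: [-0.1, -0.5, -0.1]
finger_gap: 0.276
```

Request:
move_arm:
  plan:
    - [[-0.008,0,-0.025,-0.015,-0.1,0.004,1],[-0.015,0,-0.05,-0.03,-0.21,0.009,1],[-0.023,0,-0.075,-0.045,-0.32,0.013,1],[-0.03,0,-0.1,-0.06,-0.42,0.018,1],[-0.038,0,-0.125,-0.075,-0.53,0.022,1],[-0.046,0,-0.15,-0.09,-0.64,0.027,1],[-0.053,0,-0.175,-0.105,-0.74,0.031,1],[-0.061,0,-0.198,-0.12,-0.84,0.036,1]]

```text
t: 12.5
tcp_pos: [0.489, -0.176, 0.4008]
tool_rot: [0.975, -0.167, -0.146, -0.025]
force: [-0.1, 0.7, -1.6]
finger_gap: 0.274
```

Request:
move_arm:
  plan:
    - [[-0.008,0,-0.025,-0.015,-0.1,0.004,1],[-0.015,0,-0.05,-0.03,-0.21,0.009,1],[-0.023,0,-0.075,-0.045,-0.32,0.013,1],[-0.03,0,-0.1,-0.06,-0.42,0.018,1],[-0.038,0,-0.125,-0.075,-0.53,0.022,1],[-0.046,0,-0.15,-0.09,-0.63,0.027,1],[-0.053,0,-0.175,-0.105,-0.73,0.031,1],[-0.061,0,-0.198,-0.12,-0.83,0.036,1]]

```text
t: 13.5
tcp_pos: [0.5047, -0.0936, 0.4008]
tool_rot: [0.985, -0.087, -0.147, -0.013]
force: [-0.1, -0.4, -1.7]
finger_gap: 0.275
```

Request:
move_arm:
  plan:
    - [[-0.008,0,-0.025,-0.015,-0.1,0.004,1],[-0.015,0,-0.05,-0.03,-0.21,0.009,1],[-0.023,0,-0.075,-0.045,-0.32,0.013,1],[-0.03,0,-0.1,-0.06,-0.42,0.018,1],[-0.038,0,-0.125,-0.075,-0.53,0.022,1],[-0.046,0,-0.15,-0.09,-0.63,0.027,1],[-0.053,0,-0.175,-0.105,-0.73,0.031,1],[-0.061,0,-0.198,-0.12,-0.82,0.036,1]]

```text
t: 14.5
tcp_pos: [0.5067, -0.0107, 0.4008]
tool_rot: [0.989, -0.007, -0.148, -0.0]
force: [0.5, -0.6, -0.1]
finger_gap: 0.274
```

Request:
move_arm:
  plan:
    - [[-0.008,0,-0.025,-0.015,-0.1,0.004,1],[-0.015,0,-0.05,-0.03,-0.21,0.009,1],[-0.023,0,-0.075,-0.045,-0.32,0.013,1],[-0.03,0,-0.1,-0.06,-0.42,0.018,1],[-0.038,0,-0.125,-0.075,-0.53,0.022,1],[-0.046,0,-0.15,-0.09,-0.63,0.027,1],[-0.053,0,-0.175,-0.105,-0.73,0.031,1],[-0.061,0,-0.198,-0.12,-0.81,0.036,1]]

```text
t: 15.5
tcp_pos: [0.4952, 0.0705, 0.4008]
tool_rot: [0.986, 0.074, -0.148, 0.012]
force: [0.5, 0.3, -1.8]
finger_gap: 0.273
```

Run:
```python
from h import *
from station import status,snapshot
s=status.sense();print(s["q"].round(2),s["tcp_pos"].round(3),s["tool_rot"].round(3),s["finger_gap"],s["force"])
print(delta(s["tcp_pos"],s["tool_rot"],[.4735,.150,.36],toolrot(197.8,17)))
c=snapshot("wrist");np.savez("wrist5.npz",**c)
P=wcloud(c);hsv=cv2.cvtColor(c["img"],cv2.COLOR_RGB2HSV)
m=(hsv[...,1]>150)&(hsv[...,0]<16);m[:135]=0;m[310:]=0;m[:,:220]=0;m[:,300:]=0
q=P[m];cc=q.mean(0);V=np.linalg.svd(q-cc)[2];d=V[0]*np.sign(V[0,2]);print("orange",m.sum(),cc.round(4),d.round(3),"lean deg",np.degrees(np.arccos(d[2])).round(1),q[:,2].min(),q[:,2].max(),"normal",V[2].round(3))
cv2.imwrite("pics/wrist5.png",c["img"][:,:,::-1])
```

```text
[-0.05  0.34  1.36 -0.06  1.73  1.37] [0.495 0.071 0.401] [ 0.986  0.074 -0.148  0.012] 0.2728460856981664 [ 0.50045779  0.30067505 -1.81372466]
(array([-0.058,  0.001, -0.196]), array([ 0.027, -0.819,  0.417]))
orange 5318 [0.5067 0.0727 0.3778] [0.015 0.008 1.   ] lean deg 1.0 0.27694225267244693 0.49225538177989747 normal [ 0.987  0.158 -0.016]
```

View pics/wrist5.png

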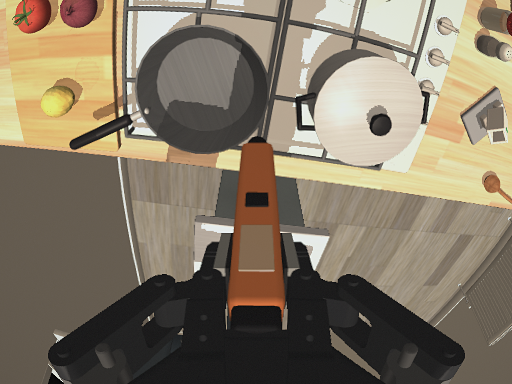

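Lean is about 1°, and the stick sits where the TCP says. I'll move over the pan, then lower.

Request:
move_arm:
  plan:
    - [[-0.008,0,-0.025,0,-0.1,0.05,1],[-0.015,0,-0.05,0,-0.21,0.1,1],[-0.023,0,-0.075,0.01,-0.32,0.15,1],[-0.03,0,-0.1,0.01,-0.42,0.2,1],[-0.038,0,-0.125,0.02,-0.53,0.25,1],[-0.046,0,-0.15,0.02,-0.64,0.31,1],[-0.053,0,-0.175,0.03,-0.74,0.37,1],[-0.06,0,-0.196,0.03,-0.82,0.42,1]]

```text
t: 16.55
tcp_pos: [0.4736, 0.1502, 0.3592]
tool_rot: [0.977, 0.153, -0.147, 0.024]
force: [-0.0, 0.3, -1.0]
finger_gap: 0.277
```

Run:
```python
from h import *
from station import status
s=status.sense();print(s["tcp_pos"].round(4))
print(delta(s["tcp_pos"],s["tool_rot"],[.4735,.150,.277],toolrot(197.8,17)))
```

```text
[0.4736 0.1502 0.3592]
(array([ 0.002,  0.002, -0.   ]), array([0.239, 0.   , 0.786]))
```

Request:
move_arm:
  plan:
    - [[0,0,0,0.03,0,0.1,1],[0,0,0,0.06,0,0.2,1],[0,0,0,0.1,0,0.33,1],[0,0,0,0.14,0,0.46,1],[0,0,0,0.18,0,0.59,1],[0,0,0,0.21,0,0.69,1],[0,0,0,0.23,0,0.75,1],[0,0,0,0.24,0,0.785,1]]

```text
t: 17.55
tcp_pos: [0.4739, 0.1494, 0.2773]
tool_rot: [0.977, 0.152, -0.146, 0.023]
force: [-0.2, 1.0, -1.2]
finger_gap: 0.275
```

Request:
move_arm:
  plan:
    - [[0,0,0,0,0,0,1],[0,0,0,0,0,0,1],[0,0,0,0,0,0,1],[0,0,0,0,0,0,1],[0,0,0,0,0,0,1],[0,0,0,0,0,0,1],[0,0,0,0,0,0,1],[0,0,0,0,0,0,1]]

```text
t: 18.55
tcp_pos: [0.4739, 0.1494, 0.2776]
tool_rot: [0.977, 0.152, -0.146, 0.023]
force: [0.7, 0.4, -0.7]
finger_gap: 0.275
```

Run:
```python
from h import *
from station import status,snapshot
s=status.sense();print(s["tcp_pos"].round(4),abs(s["qd"]).max(),s["finger_gap"],s["force"])
c=snapshot("wrist");P=wcloud(c);hsv=cv2.cvtColor(c["img"],cv2.COLOR_RGB2HSV)
m=(hsv[...,1]>150)&(hsv[...,0]<16);m[:135]=0;m[310:]=0;m[:,:225]=0;m[:,290:]=0
q=P[m];d=np.linalg.svd(q-q.mean(0))[2];print("z range",np.percentile(q[:,2],[.5,99.5]).round(4),"axis",d[0].round(3),"centre",(q.mean(0)-.0125*d[2]*np.sign(d[2][0])).round(4))
x0=np.array([.4735,.15]);p=P.reshape(-1,3);r=np.hypot(*(p[:,:2]-x0).T);k=(p[:,2]>.079)&(p[:,2]<.092)&(r>.085)&(r<.115)
from scipy.optimize import least_squares
f=least_squares(lambda v:np.hypot(p[k,0]-v[0],p[k,1]-v[1])-v[2],[*x0,.1],loss="soft_l1",f_scale=.002);print("pan",k.sum(),f.x.round(4))
cv2.imwrite("pics/wrist6.png",c["img"][:,:,::-1])
c=snapshot("scene");cv2.imwrite("pics/scene6.png",cv2.resize(c["img"][100:330,40:350],None,fx=2,fy=2)[:,:,::-1])
```

```text
[0.4739 0.1494 0.2776] 0.00183426305096718 0.27466249648089913 [ 0.72127191  0.4161149  -0.65162712]
z range [0.1666 0.3043] axis [-0.021 -0.014 -1.   ] centre [0.4727 0.1505 0.2546]
pan 3512 [0.4744 0.1491 0.0959]
```

View pics/scene6.png

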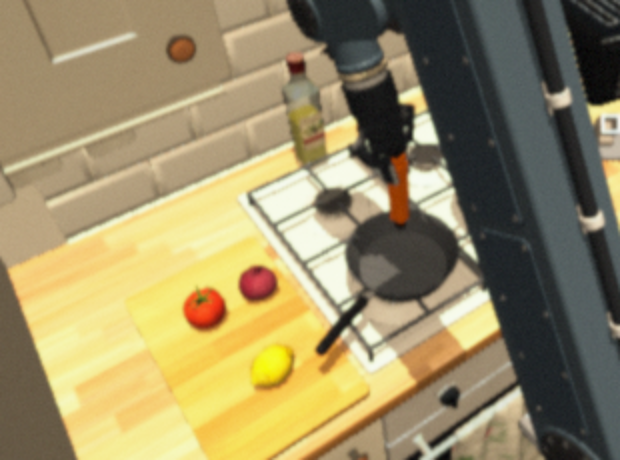

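The stick hangs upright over the pan at (400,190), and the fruit is undisturbed. The barrel's lower edge is at z = 0.167, so the lens is at about 0.147, roughly 101 mm above the pan floor.

```bash
python3 -c "
from station import manip
print(manip.sign_off())"
```

```text
the job is handed in; nothing more can be done
None
```

I drew the thermometer straight out of its dock, turned it upright above the dock, and carried it over the casserole to the frying pan. I handed the job in at about 18.6 s with the arm still holding it there. The sign-off reports no verdict.

My last checks, from the wrist camera and the robot's own readings just before handing in:

| Check | Measured | Required |
|---|---|---|
| Lean from vertical | about 1.4° | under 10° |
| Sideways distance from pan centre | about 2 mm | under 25 mm |
| Lens height above the pan floor | about 101 mm | 65 to 135 mm |
| Grip opening | 23.3 mm on the 24 mm barrel, steady | held |
| Joint speeds | under 0.002 rad/s | still |

- **Pan:** its measured centre was within about 2 mm of where it started.
- **Other objects:** the last scene picture shows the tomato, onion and lemon in place. The casserole, salt shaker and spice jar were not measured again at the end; nothing came near them in my views, and the force readings showed no knock.
- **Disagreements:** no check failed. An early, rough fit of the stick's lean gave 32° to 45°, because it mixed in other surfaces. A cleaner fit matched the stated 42°, and I used that.

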